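# Register a laptop battery on its pins and hold it just above the dock

## Robot

A 7-joint arm with a two-finger parallel gripper is mounted at the origin on a cart in front of the work surface, level with it; the furniture and walls round the work are solid. World frame = base frame: x ahead of the robot, y to its left, z up, the work surface at z = 0. Lengths are in m, angles in rad, forces in N, time in s.
With the tool pointing down it reaches from about 0.4 to 0.9 m from the base axis. Payload 5.6 kg.
Tool frame: the origin (TCP) lies midway between the tips of the shut fingers; the grasp point (between the pads) lies 19 mm behind it; z points along the fingers, y is the line along which they close (so a half turn about z gives the same grasp; the last joint's range is limited). The gripper opens to 92 mm and grips with 3 to 60 N. Pads are 20 mm wide; open, the fingers measure 128 mm over their backs; the gripper's body (75 mm by 189 mm) begins 69 mm behind the grasp point.
Start: joints at [1.168, 0.468, -0.012, 1.603, 0.006, 1.071, -0.056], TCP at [0.229, -0.608, 0.215] pointing down, gripper open.
Joint ranges: [-2.53, 2.53], [-0.31, 2.02], [-1.57, 1.55], [0.28, 2.44], [-1.29, 4.43], [0.15, 1.84], [-2.92, 2.92]. Speed limits (rad/s): [2.57, 2.57, 3.14, 3.14, 3.14, 3.14, 3.14].

## Interface

Orientations are given as a 3x3 rotation matrix whose columns are the frame's x, y, z axes.
In Python, from station import env, effector, solver, viewer, workorder, search_frame, tip_of gives the robot as it stands. Calls block until the motion is done:
- env.reach(position, orientation): joint-space move of the TCP to a pose.
- env.movel(position, frame=None, rate=0.15): straight line of the TCP; frame=None keeps the orientation; rate is the mean speed in m/s.
- env.goto_joints(angles): joint-space move.
- effector.release() and effector.grasp(squeeze=None): open the fingers fully, or close them until they stop; squeeze is the grip in N (None keeps the last).
- env.pause(seconds).
- solver.inverse_kinematics(position, orientation): joint angles nearest the present ones, or None.
- env.sense(): the state.
- viewer.read_camera(name): name is "side" or "top" or "wrist"; returns (picture, depth): 400x640x3 uint8, red, green, blue; 400x640 float32, m along the optical axis (not along the pixel's ray), 0 where there is no reading.
- viewer.camera_info(name): a dict with "intrinsics" (3x3 intrinsics, pixels), "eye" and "rotation" of the camera in the world; the wrist camera has in their place "T_tool_cam" (4x4, takes a point from camera to tool coordinates, whose origin is the TCP and whose axes are the flange's). Camera axes: x right, y up, looking along -z (the intrinsics and any distortion apply to the point x, -y, -z); pixel columns grow to the right and rows downward; lengths in m; the calibration is good to about 2 mm. A picture is of the moment at which its call begins: read the wrist's pose just before it. camera_info takes no time and is no camera call.
A pose or a line that the arm cannot do raises env.PlanningError and nothing moves.
- workorder.finish_job(): hands the job in; it is judged then, once.
Trained networks look in the newest picture that a camera, given by its name, has taken for a name from the list of things; names that differ only in an ending like _2 or _b are one class to them, and where a whole thing is asked for, a point or a joint stands for the part that bears it (a point fixed in the world has none). Each returns a list of dicts, best first, with "score" (0 to 1); they miss things now and then, are a little off and sometimes report something else, mostly with a low value. They report only what shows in the picture. A call takes as long as a camera call. They do not tell look-alikes from the thing itself.
- search_frame(camera, name): "at" ([x, y, z] in m, in world coordinates, good to about 4 mm: the middle of the surface that is visible of it).
- tip_of(camera, name): "at" ([x, y, z] in m, in world coordinates, good to about 4 mm: a listed point, or the origin of a listed thing).
The state is a dict: "t": time; "joint_positions": joint angles; "joint_velocities": joint speeds; "tau": joint torques, N m; "ee_pos": TCP position; "tcp_rot": TCP orientation; "wrist_force": force on the tool from outside, world axes, zero at the start; "moment": the same for the moment, N m; "gripper_width": finger opening in m; "grasp_force": force on a finger pad.
Only numpy, scipy, OpenCV 4.12 (cv2) and the standard library are available. Lean on these libraries where they do the work, as an engineer would, in place of code of your own. Each camera call takes 0.05 s, during which the arm holds its last target. There are 200 camera calls.

## Task

Slide the laptop battery across the aluminium plate until its long side rests against both side pins and its end against the end pin, so that it can be picked up square. Then lift it well clear above the whole row of jar, bottle, tin and reel, leaving those where they stand, and carry it to above the pocket of the grey battery dock. Finish while still gripping it in the air, level, still and lined up with the pocket (either way round), about a centimetre above the dock's rim and without ever touching the dock, so that I can check the contacts before it goes in.

Things in the scene. Friction and masses are not known exactly. Their poses are not given: they have to be found in the camera images.
- battery: Black laptop battery pack with a yellow-white label, a plain bar 46 x 205 x 19 mm (x, y, z), about 0.3 kg. Origin at the centre of its underside; y along its length, z up. It starts loose on the fixture plate, some 15 to 25 mm from the side pins and 10 to 30 mm from the end pin, up to 0.1 rad askew.
- fixture: Fixed aluminium registering plate, 120 x 260 mm (x, y), top face 20 mm above the desk. Origin at the centre of its underside, z up; x points away from the robot, y to its left (give or take 0.1 rad).
- end_pin (a point): Steel end pin of the plate, 10 mm diameter, 14 mm high above the plate, at (-12, -119.5) mm from the plate's origin; this point is the centre of its foot.
- side_pins (a point): Midway between the two side pins, steel, 10 mm diameter, 14 mm high, along the plate's edge nearer the robot, centres at (-40, -82) and (-40, +58) mm from the plate's origin; this point is at foot level. Nothing stands between them, so a finger fits there while the battery touches them.
- seat (a point): Where the battery's origin lies when it touches all three pins with its length along y: on the plate's top face at (-12, -12) mm from the plate's origin, axes as the plate's. The battery comes here by sliding towards -x (side pins) and -y (end pin).
- dock: Fixed grey battery dock, 92 x 250 x 55 mm (x, y, z), origin at the centre of its underside, z up, length along y, x away from the robot (give or take 0.1 rad). In its top is an open pocket 54 x 213 mm, 22 mm deep, with brass contacts in the floor at both ends.
- dock_rim (a point): Centre of the mouth of the dock's pocket, level with the rim (55 mm above the desk); axes as the dock's, pocket's length along y.
- laptop: Open laptop, always in the same place at the right beyond the work tray: an obstacle only. Its raised lid reaches about 0.24 m above the desk, from x = 0.49 m at the right to x = 0.64 m at its left end (y = -0.10 m); cross over from the right high or close to the robot. Origin under its base.
- screw_jar: Clear jar with white lid, 46 mm diameter, 68 mm high, loose, standing in the row between plate and dock; origin under its centre.
- glue_bottle: Black bottle with yellow cap, 30 mm diameter, 73 mm high (the tallest of the row), loose, in the row; origin under its centre.
- tip_jar: Squat white tin with tan lid, 46 mm diameter, 27 mm high, loose, in the row; origin under its centre.
- solder_reel: Small upright solder reel with black flanges, 39 mm diameter, 42 mm high, loose, in the row; origin under its centre.
There are look-alikes about, which are no part of the job. Leave any red look-alike of the glue_bottle alone.

How it is judged:
By the outcome, as a careful person would: the job done as asked, in the order asked, and still so for the second after the job is handed in, while the arm keeps its last pose, push and grip.
It also fails if it takes over 61 s, if anything falls off the work surface, if the arm or the gripper's body presses on something with over 40 N, if the wrist force passes 120 N, or if a joint passes its speed limit or range.

## Working session

There is one attempt and no reset: what is moved stays moved. The work goes in short steps, each a Python script; the robot and the scene stay as the last script left them, time stands still between calls to the robot, and variables do not carry over. Pictures are saved under pics/ and viewed, at most 10 in all, crops included, and the job is handed in when it is done.

```bash
ls; mkdir -p pics; python3 - <<'E'
from station import *
import cv2,numpy as np
s=env.sense();print(s['t'],s['ee_pos'],s['tcp_rot'],s['gripper_width'])
for c in ['top','side']:
    p,d=viewer.read_camera(c);cv2.imwrite(f'pics/{c}0.png',p[:,:,::-1]);np.save(f'pics/{c}0.npy',d)
    i=viewer.camera_info(c);print(c,i)
    for n in ['battery','fixture','end_pin','side_pins','seat','dock','dock_rim','screw_jar','glue_bottle','tip_jar','solder_reel']:
        print(n,[(np.round(r['at'],3),round(r['score'],2)) for r in tip_of(c,n)[:3]])
E
```

```text
pics
0.0 [ 0.22861024 -0.60786666  0.21367599] [[ 9.35982425e-01  3.52046045e-01 -6.94095999e-04]
 [ 3.52046712e-01 -9.35981183e-01  1.52907630e-03]
 [-1.11355531e-04 -1.67554276e-03 -9.99998590e-01]] 0.09163022705685646
top {'intrinsics': array([[461.53562381,   0.        , 319.46816949],
       [  0.        , 461.53562381, 207.61771392],
       [  0.        ,   0.        ,   1.        ]]), 'eye': array([ 0.42530993, -0.00426238,  1.23781601]), 'rotation': array([[ 0.02620587,  0.99618031, -0.08329487],
       [-0.99963839,  0.02661672,  0.00382577],
       [ 0.0060282 ,  0.08316449,  0.9965176 ]])}
battery [(array([0.449, 0.181, 0.017]), 0.73)]
fixture [(array([0.438, 0.173, 0.   ]), 0.77), (array([0.581, 0.253, 0.002]), 0.67), (array([0.448, 0.184, 0.016]), 0.59)]
end_pin [(array([0.436, 0.051, 0.018]), 0.85)]
side_pins [(array([0.403, 0.159, 0.023]), 0.66)]
seat [(array([0.427, 0.16 , 0.02 ]), 0.86)]
dock []
dock_rim [(array([0.682, 0.113, 0.054]), 0.72), (array([0.436, 0.052, 0.021]), 0.56)]
screw_jar [(array([ 0.572,  0.053, -0.001]), 0.81), (array([0.406, 0.157, 0.023]), 0.49)
[... 679 characters left out ...]
 0.248, 0.003]), 0.57)]
fixture [(array([ 0.439,  0.172, -0.004]), 0.92)]
end_pin [(array([0.446, 0.053, 0.017]), 0.62), (array([0.4  , 0.158, 0.018]), 0.31)]
side_pins [(array([0.405, 0.16 , 0.016]), 0.84)]
seat [(array([0.429, 0.164, 0.022]), 0.61)]
dock [(array([ 0.683,  0.113, -0.   ]), 0.95)]
dock_rim [(array([0.682, 0.109, 0.053]), 0.75), (array([0.572, 0.057, 0.002]), 0.45)]
screw_jar [(array([0.572, 0.059, 0.   ]), 0.55)]
glue_bottle [(array([0.608, 0.316, 0.001]), 0.7), (array([ 0.44 ,  0.178, -0.   ]), 0.63), (array([0.681, 0.108, 0.054]), 0.34)]
tip_jar [(array([ 0.572, -0.027,  0.001]), 0.57), (array([0.403, 0.156, 0.02 ]), 0.2)]
solder_reel [(array([0.569, 0.158, 0.002]), 0.89)]
```

View pics/top0.png

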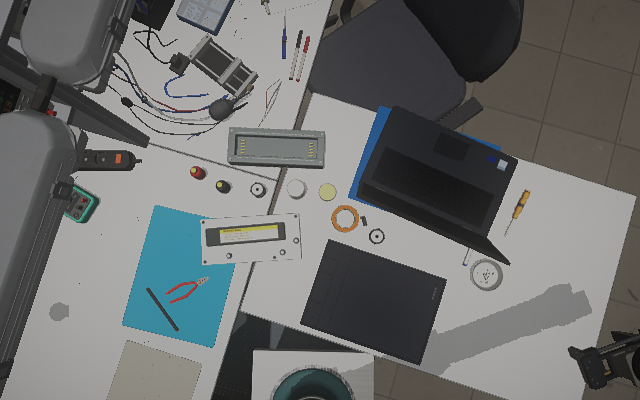

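View pics/side0.png

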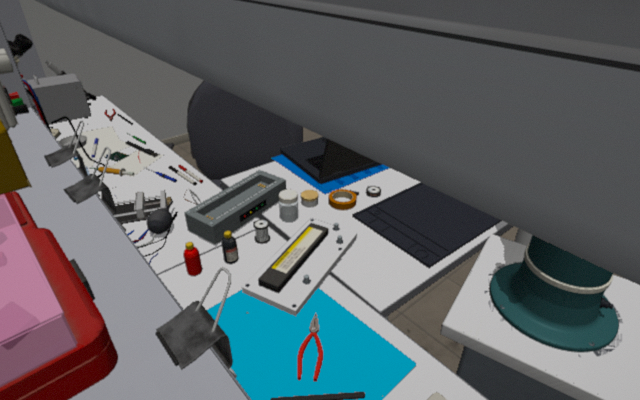

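Top view shows the battery at (244,235) on the plate (pins at (228,256), (280,252), (297,240)). The dock is at (277,147). The row is bottle (222,186), reel (258,189), jar (296,187) and tin (327,192), with the red look-alike at (197,172). Next I'll fit outlines from depth.

```bash
cat > h.py <<'E'
from station import *
import cv2,numpy as np
def cloud(d,i,eye=None,R=None):
    K=i['intrinsics'];v,u=np.indices(d.shape)
    c=np.stack([(u-K[0,2])/K[0,0]*d,-(v-K[1,2])/K[1,1]*d,-d],-1)
    return c@(i['rotation'] if R is None else R).T+(i['eye'] if eye is None else eye)
def rect(P,m):
    q=P[m][:,:2].astype(np.float32)
    (c,wh,a)=cv2.minAreaRect(q*1000)
    b=cv2.boxPoints((c,wh,a))
    e=[b[1]-b[0],b[2]-b[1]];l=max(e,key=np.linalg.norm);l=l*np.sign(l[1])
    return np.round(c,1),np.round(sorted(wh),1),'yaw',round(float(np.arctan2(-l[0],l[1])),4),len(q)
def biggest(m):
    n,l,s,_=cv2.connectedComponentsWithStats(m.astype(np.uint8));return l==1+np.argmax(s[1:,4])
E
python3 - <<'E'
from h import *
d=np.load('pics/top0.npy');P=cloud(d,viewer.camera_info('top'))
x,y,z=P[...,0],P[...,1],P[...,2]
pl=(abs(x-.44)<.12)&(abs(y-.173)<.18)
for n,m in [('bat',pl&(z>.034)&(z<.05)),('plate',pl&(z>.012)&(z<.05)),('dock',(abs(x-.683)<.08)&(abs(y-.11)<.17)&(z>.047)&(z<.065))]:
    m=biggest(m);print(n,rect(P,m),np.median(z[m]))
for n,a in [('jar',(.572,.055)),('glue',(.581,.25)),('tin',(.572,-.028)),('reel',(.568,.157)),('red',(.61,.318))]:
    m=(np.hypot(x-a[0],y-a[1])<.035)&(z>.015);print(n,np.round(P[m][:,:2].mean(0),3),z[m].max().round(3))
m=(x>.3)&(x<.8)&(y>-.1)&(y<.4)&(z>.08);print('tall',m.sum(),P[m].min(0) if m.any() else'',P[m].max(0) if m.any() else '')
E
```

```text
bat (array([452.4, 182.6]), array([ 46.2, 204.5]), 'yaw', 0.1162, 1394) 0.04036141775089985
plate (array([440.8, 171.2]), array([120.2, 260.3]), 'yaw', 0.093, 4505) 0.022769053712976994
dock (array([681.9, 109.5]), array([ 93.6, 250.5]), 'yaw', -0.0168, 1776) 0.05614235683270452
jar [0.569 0.054] 0.075
glue [0.573 0.243] 0.079
tin [ 0.569 -0.028] 0.034
reel [0.57  0.155] 0.05
red [0.608 0.31 ] 0.077
tall 14949 [ 0.37890432 -0.09995588  0.08104754] [0.79918502 0.39999232 1.23781601]
```

```bash
cat >> h.py <<'E'
PY=0.093; PC=np.array([.4408,.1712]); DY=-.0168; DC=np.array([.6819,.1095])
def Rt(yaw,s=1): # tool down, tool y = +-(fixture x)
    c,n=np.cos(yaw)*s,np.sin(yaw)*s
    return np.array([[-n,c,0],[c,n,0],[0,0,-1.]])
def pl(x,y,z): # plate mm -> world
    c,n=np.cos(PY),np.sin(PY);return np.array([PC[0]+(c*x-n*y)/1e3,PC[1]+(n*x+c*y)/1e3,z])
E
python3 - <<'E'
from h import *
for c in ['top','side']:
    d=np.load(f'pics/{c}0.npy');P=cloud(d,viewer.camera_info(c));x,y,z=np.moveaxis(P,-1,0)
    m=(d>0.05)&(x>.1)&(x<.85)&(y>-.5)&(y<.42)&(z>.1);print(c,m.sum())
    h,e=np.histogramdd(P[m],bins=[np.arange(.1,.9,.1),np.arange(-.5,.5,.1),[.1,.3,.5,.8,1.3]])
    for k in np.argwhere(h>30): print([round(e[j][k[j]],1) for j in range(3)],int(h[tuple(k)]))
for s in (1,-1):
    for p,yw in ((pl(-12,-12,.03),PY),(pl(50,-12,.1),PY),(np.r_[DC,.1],DY)):
        q=solver.inverse_kinematics(p,Rt(yw,s));print(s,None if q is None else np.round(q,2))
E
```

```text
top 21179
[np.float64(0.3), np.float64(0.3), np.float64(0.5)] 78
[np.float64(0.4), np.float64(-0.5), np.float64(0.1)] 160
[np.float64(0.4), np.float64(-0.4), np.float64(0.1)] 623
[np.float64(0.4), np.float64(-0.3), np.float64(0.1)] 434
[np.float64(0.4), np.float64(-0.2), np.float64(0.1)] 44
[np.float64(0.4), np.float64(0.3), np.float64(0.5)] 2549
[np.float64(0.5), np.float64(-0.3), np.float64(0.1)] 181
[np.float64(0.5), np.float64(-0.2), np.float64(0.1)] 568
[np.float64(0.5), np.float64(-0.1), np.float64(0.1)] 45
[np.float64(0.5), np.float64(0.3), np.float64(0.5)] 3528
[np.float64(0.6), np.float64(0.3), np.float64(0.5)] 3303
[np.float64(0.7), np.float64(0.2), np.float64(0.5)] 305
[np.float64(0.7), np.float64(0.3), np.float64(0.5)] 4067
side 287
[np.float64(0.5), np.float64(-0.2), np.float64(0.1)] 220
[np.float64(0.5), np.float64(-0.1), np.float64(0.1)] 33
1 [ 0.3   0.67 -0.9   2.14  0.81  0.72 -1.05]
1 [ 0.39  0.66 -1.01  1.97  0.71  0.92 -0.9 ]
1 [ 0.19  0.75 -0.6   1.55  0.48  1.   -0.57]
-1 [ 0.55  1.03 -1.33  2.13  1.2   1.11  1.81]
-1 [ 0.54  0.91 -1.33  1.96  0.99  1.15  2.03]
-1 [ 0.51  1.14 -1.34  1.52  1.12  1.38  2.21]
```

```bash
python3 - <<'E'
from h import *
s=env.sense();R0=s['tcp_rot']
env.reach([.152,-.40,.38],R0);print(env.sense()['t'])
q=np.array(env.sense()['joint_positions']);print(q.round(2))
q[0]=-.36;env.goto_joints(q)
effector.grasp(5)
env.reach(pl(64,0,.20),Rt(PY));s=env.sense();print(s['t'],s['joint_positions'].round(2),s['ee_pos'],s['gripper_width'])
s=env.sense();p,d=viewer.read_camera('wrist');cv2.imwrite('pics/w0.png',p[:,:,::-1]);np.savez('pics/w0.npz',d=d,e=s['ee_pos'],R=s['tcp_rot'])
print(viewer.camera_info('wrist'));print(env.sense()['wrist_force'])
E
```

```text
2.275
[ 1.16 -0.06 -0.03  1.88 -0.    1.32 -0.08]
6.5833 [-0.37  0.29 -0.04  1.9   0.01  0.95 -0.32] [0.50493619 0.17723107 0.20100008] 0.0006038605821151446
{'intrinsics': array([[298.56695882,   0.        , 323.45176937],
       [  0.        , 298.56695882, 202.29023618],
       [  0.        ,   0.        ,   1.        ]]), 'T_tool_cam': array([[-1.01401300e-03,  9.61441214e-01,  2.75008661e-01,
         7.77679347e-02],
       [ 9.99999424e-01,  8.78178162e-04,  6.17055974e-04,
        -1.03771087e-03],
       [ 3.51756444e-04,  2.75009129e-01, -9.61441551e-01,
        -1.71433966e-01],
       [ 0.00000000e+00,  0.00000000e+00,  0.00000000e+00,
         1.00000000e+00]])}
[-0.30353839  0.00983759  0.73236484]
```

View pics/w0.png

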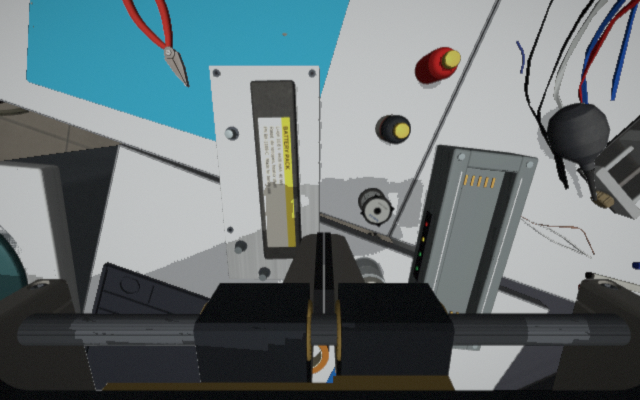

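The wrist view shows the battery bar (273,170), side pins at (232,132) and (240,246), and the end pin at (265,272). The row and dock are clear of the shut fingers. Now I'll push towards -x.

```bash
cat >> h.py <<'E'
def toplate(p):
    c,n=np.cos(PY),np.sin(PY);d=(np.array(p[:2])-PC)*1e3;return np.array([c*d[0]+n*d[1],-n*d[0]+c*d[1]])
def push(path,u,thr,rate=.04):
    """path: plate-frame points; stop when the force along plate-axis u rises by thr"""
    c,n=np.cos(PY),np.sin(PY);w=np.array([c*u[0]-n*u[1],n*u[0]+c*u[1]])
    f0=env.sense()['wrist_force'][:2]@w;log=[]
    for a in path:
        env.movel(pl(*a),rate=rate);s=env.sense();f=s['wrist_force'][:2]@w-f0
        log.append((toplate(s['ee_pos']).round(1).tolist(),round(float(f),1)))
        if f<-thr: break
    print(round(s['t'],2),log);return s
E
python3 - <<'E'
from h import *
env.movel(pl(64,0,.025),rate=.15);s=env.sense();print(s['t'],s['ee_pos'],s['wrist_force'])
env.movel(pl(60,0,.025),rate=.03)
push([(40,0,.025)]+[(x,0,.025) for x in np.arange(37,18,-1.5)],(-1,0),6)
E
```

```text
7.95 [0.50519051 0.17739769 0.02582654] [ 0.23541052  0.39472223 -0.11755823]
11.88 [([39.6, 0.0], 0.5), ([37.0, 0.1], -1.0), ([35.7, 0.0], -1.1), ([34.0, 0.0], -2.1), ([32.4, -0.0], -1.8), ([30.9, 0.0], -2.1), ([29.4, 0.0], -0.9), ([27.9, 0.0], -1.5), ([26.4, 0.0], -1.9), ([25.0, 0.3], -1.8), ([24.0, 0.3], -4.6), ([23.9, 0.4], -6.0), ([23.7, 0.4], -8.2)]
```

```bash
python3 - <<'E'
from h import *
env.movel(pl(30,0,.025),rate=.1);env.movel(pl(30,0,.065),rate=.15)
env.movel(pl(-12,132,.065),rate=.2);env.movel(pl(-12,132,.025),rate=.12)
push([(-12,114,.025)]+[(-12,y,.025) for y in np.arange(111,92,-1.5)],(0,-1),6)
env.movel(pl(-12,106,.025),rate=.1);env.movel(pl(-12,112,.15),rate=.2)
s=env.sense();p,d=viewer.read_camera('wrist');cv2.imwrite('pics/w1.png',p[:,:,::-1]);np.savez('pics/w1.npz',d=d,e=s['ee_pos'],R=s['tcp_rot'])
p,d=viewer.read_camera('top');np.save('pics/top1.npy',d);cv2.imwrite('pics/t1.png',cv2.resize(p[150:300,150:350,::-1],None,fx=4,fy=4))
print(s['t'])
E
```

```text
16.23 [([-11.7, 113.8], -0.9), ([-12.0, 111.0], -2.0), ([-12.0, 109.6], -2.6), ([-12.0, 108.0], -3.0), ([-12.0, 106.3], -2.2), ([-12.0, 104.8], -2.2), ([-12.0, 103.3], -1.6), ([-12.0, 102.4], -6.2)]
17.25
```

View pics/w1.png

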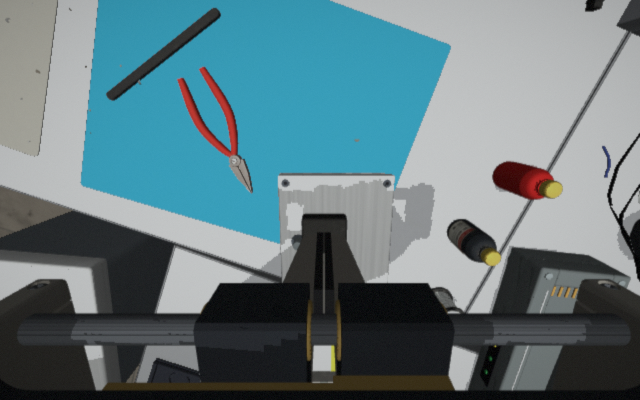

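View pics/t1.png

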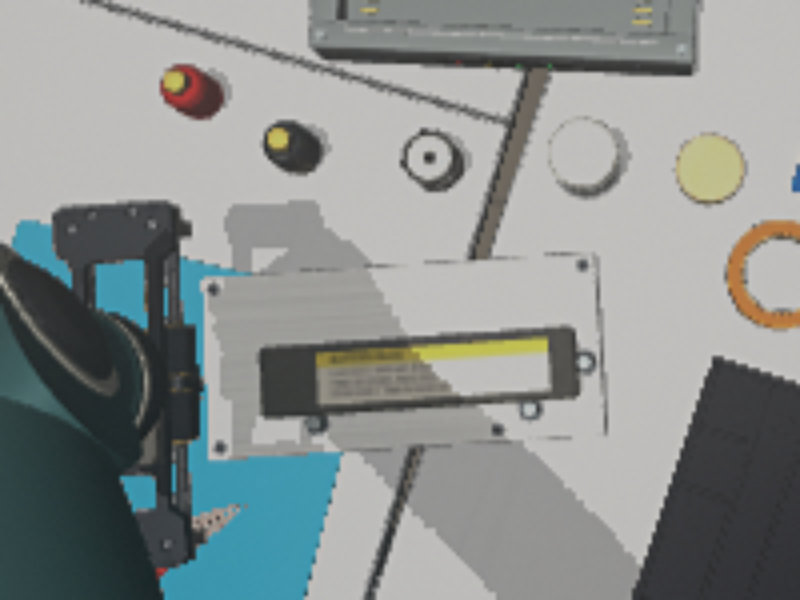

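The crop shows the battery against the side pins (315,424) and (530,408) and the end pin (586,361). I'll check that numerically.

```bash
python3 - <<'E'
from h import *
d=np.load('pics/top1.npy');P=cloud(d,viewer.camera_info('top'));x,y,z=np.moveaxis(P,-1,0)
pm=np.linalg.norm(np.stack([(x-.44)/.1,(y-.16)/.13],-1),axis=-1)<1
r=rect(P,biggest(pm&(z>.034)&(z<.055)));print(r,toplate(r[0]/1e3))
d=np.load('pics/top0.npy');P=cloud(d,viewer.camera_info('top'));z=P[...,2]
print(pl(-12,-12,0))
E
```

```text
(array([425.8, 153.1]), array([ 55.4, 213.8]), 'yaw', 0.0934, 1418) [-16.61605381 -16.62879297]
[0.42996625 0.15813746 0.        ]
```

```bash
python3 - <<'E'
from h import *
env.movel(pl(36,-12,.10),rate=.2);env.movel(pl(36,-12,.025),rate=.15)
push([(27,-12,.025)]+[(x,-12,.025) for x in np.arange(25.5,19,-.75)],(-1,0),5)
env.movel(pl(32,-12,.025),rate=.1);env.movel(pl(-12,-12,.11),rate=.2)
effector.release()
p,d=viewer.read_camera('top')
env.movel(pl(-12,-12,.0235),rate=.12);s=env.sense();print(s['t'],s['ee_pos'],s['wrist_force'])
effector.grasp(30);s=env.sense();print(s['t'],s['gripper_width'],s['grasp_force'],s['wrist_force'],toplate(s['ee_pos']))
E
```

```text
20.73 [([27.0, -11.9], -0.1), ([25.5, -12.0], -0.5), ([24.7, -12.0], -0.8), ([24.3, -12.0], -0.4), ([24.1, -11.9], -2.9), ([23.9, -12.0], -4.7), ([23.8, -12.0], -5.3)]
23.9083 [0.4303579  0.1582995  0.02386681] [ 0.2640581  -0.24066304  0.40480241]
24.6667 0.045968882909412256 30.000354051589966 [-0.84533084 -0.15916561  2.07502274] [-12.2177192  -12.00441777]
```

```bash
python3 - <<'E'
from h import *
e=env.sense()['ee_pos']
env.movel([e[0],e[1],.06],rate=.06);env.movel([e[0],e[1],.22],rate=.15)
env.movel(np.r_[DC,.22],Rt(DY),rate=.12);env.pause(.3)
s=env.sense();print(s['t'],s['ee_pos'],s['gripper_width'],s['wrist_force'],s['moment'])
p,d=viewer.read_camera('top');np.save('pics/top2.npy',d);cv2.imwrite('pics/t2.png',cv2.resize(p[80:280,180:380,::-1],None,fx=3,fy=3))
p,d=viewer.read_camera('side');np.save('pics/side2.npy',d)
P=cloud(d,viewer.camera_info('side'));x,y,z=np.moveaxis(P,-1,0)
m=(d>.05)&(abs(x-.683)<.08)&(abs(y-.11)<.17)&(z>.047)&(z<.062);m=biggest(m);print('dock side',rect(P,m),np.median(z[m]))
m=(d>.05)&(abs(x-.683)<.06)&(abs(y-.11)<.13)&(z>.205)&(z<.245)&(p.max(2)<250)
print('bat side',rect(P,m),z[m].min(),z[m].max())
for yy in np.arange(.02,.21,.03):
    k=m&(abs(y-yy)<.008); print(round(yy,2),k.sum(),np.percentile(z[k],[3,97]).round(4) if k.sum()>5 else '')
s=env.sense();p,d=viewer.read_camera('wrist');cv2.imwrite('pics/w2.png',p[:,:,::-1]);np.savez('pics/w2.npz',d=d,e=s['ee_pos'],R=s['tcp_rot'])
p,d=viewer.read_camera('side');cv2.imwrite('pics/s2.png',p[100:300,100:400,::-1].repeat(2,0).repeat(2,1))
E
```

```text
29.2333 [0.68183509 0.10952169 0.22011216] 0.04554310071492454 [-0.02013712  0.83572223 -3.08018264] [-0.04482654 -0.14037755  0.10013002]
dock side (array([680.5, 111.2]), array([ 95.8, 251.4]), 'yaw', -0.0162, 1584) 0.05536987676571853
bat side (array([680.8, 112.1]), array([ 74.2, 206.5]), 'yaw', 0.0243, 1314) 0.21708308098336487 0.24487593358242593
0.02 76 [0.2196 0.2374]
0.05 77 [0.22   0.2375]
0.08 50 [0.2189 0.2373]
0.11 132 [0.2249 0.2444]
0.14 106 [0.2213 0.2376]
0.17 115 [0.221  0.2379]
0.2 123 [0.2202 0.2376]
```

View pics/w2.png

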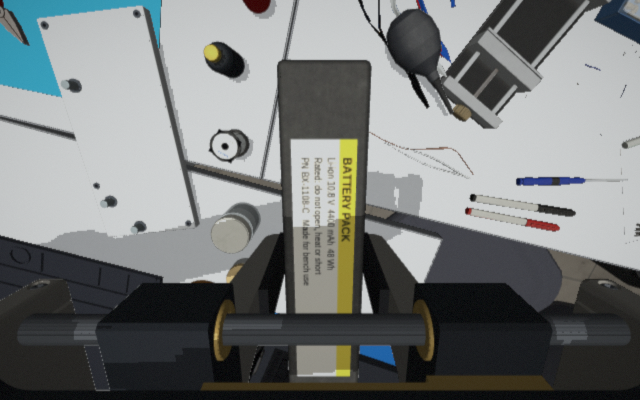

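View pics/s2.png

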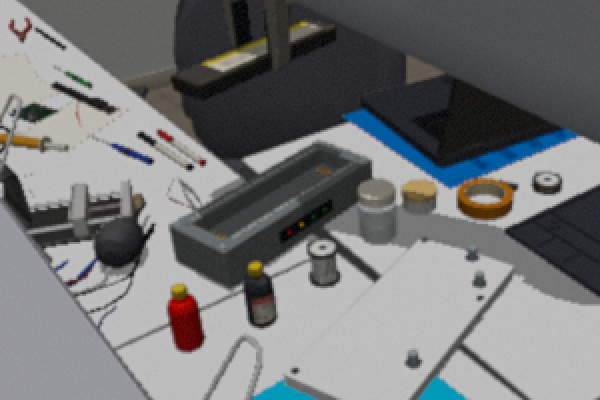

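The battery is held square and level in the wrist and side views, and the row is still standing. Descending to hover height.

```bash
python3 - <<'E'
from h import *
env.movel([.6815,.1100,.12],rate=.12);env.movel([.6815,.1100,.0695],rate=.05);env.pause(.5)
s=env.sense();print(s['t'],s['ee_pos'],s['gripper_width'],s['wrist_force'],abs(s['joint_velocities']).max())
for c in ('side','top'):
    p,d=viewer.read_camera(c);i=viewer.camera_info(c)
    if c=='side':cv2.imwrite('pics/s3.png',cv2.resize(p[130:270,150:350,::-1],None,fx=4,fy=4))
    P=cloud(d,i);x,y,z=np.moveaxis(P,-1,0);b=(d>.05)&(abs(x-.683)<.08)&(abs(y-.11)<.17)
    m=biggest(b&(z>.045)&(z<.0605));print(c,'dock',rect(P,m))
    m=b&(z>.078)&(z<.088)&(abs(y-.11)>.035);m=m&(abs(x-.682)<.04);print(c,'bat',rect(P,m) if m.sum()>9 else '',P[m].min(0),P[m].max(0))
    n=b&(z>.0605)&(z<.088)&(abs(x-.682)<.04);print([(round(v,2),np.percentile(z[n&(abs(y-v)<.01)],[2,98]).round(4)) for v in (.03,.06,.16,.19)if (n&(abs(y-v)<.01)).sum()>5])
E
```

```text
32.075 [0.6815193  0.11002422 0.069547  ] 0.04584715426602149 [-3.90043462e-01 -3.28278313e-05 -2.31082255e+00] 0.00137928601490599
side dock (array([680.2, 110.3]), array([ 94.3, 254.8]), 'yaw', -0.0242, 1100)
side bat (array([680.5, 112.2]), array([ 48.4, 206. ]), 'yaw', -0.015, 635) [0.65510525 0.00951415 0.07801509] [0.70583596 0.21526547 0.08795671]
[(0.03, array([0.0708, 0.0874])), (0.06, array([0.0681, 0.0875])), (0.16, array([0.0708, 0.0876])), (0.19, array([0.0699, 0.0878]))]
top dock (array([680.3,  34.1]), array([93.2, 99.8]), 'yaw', -0.0119, 645)
top bat (array([682.1, 110.5]), array([ 46. , 204.2]), 'yaw', -0.0171, 403) [0.65754201 0.00875924 0.0780195 ] [0.70630424 0.21248315 0.08799862]
[(0.03, array([0.0628, 0.0878])), (0.06, array([0.0713, 0.0878]))]
```

View pics/s3.png

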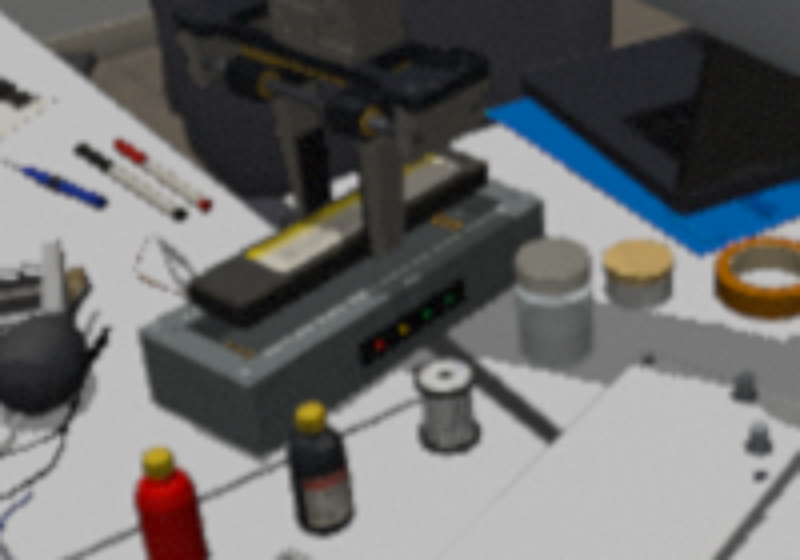

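```bash
python3 - <<'E'
from h import *
env.movel([.6814,.1091,.0692],rate=.02);env.pause(.8)
s=env.sense();print(s['t'],s['ee_pos'],s['gripper_width'],s['wrist_force'],abs(s['joint_velocities']).max())
print(workorder.finish_job())
E
```

```text
33.225 [0.6813996  0.10908484 0.06917994] 0.04571348733802401 [-0.84846792  0.4242006  -3.25035194] 0.0026075562789963313
the job is handed in; nothing more can be done
None
```

The job is handed in: the battery was pushed against all three pins, then lifted over the row. It is now gripped level and still about 1 cm above the dock's rim, lined up with the pocket to about 1 mm, and the row was still standing in the last picture (33 s of 61 s used).

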